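# Slide a specimen tray across the gap onto the balance pan

## Robot

A 7-joint arm with a two-finger parallel gripper is mounted at the origin on the work surface; the furniture and walls round the work are solid. World frame = base frame: x ahead of the robot, y to its left, z up, the work surface at z = 0. Lengths are in m, angles in rad, forces in N, time in s.
With the tool pointing down it reaches from about 0.4 to 0.85 m from the base axis. Payload 6.9 kg.
Tool frame: the origin (TCP) lies between the finger pads; the fingertips stand 17 mm ahead of it and the grasp point (between the pads) lies 2 mm behind it (r.tip_reach is the distance from the TCP to the fingertips, in m); z points along the fingers, y is the line along which they close (so a half turn about z gives the same grasp; the last joint's range is limited). The gripper opens to 85 mm and grips with 20 to 120 N. Pads are 22 mm wide; open, the fingers measure 114 mm over their backs; the gripper's body (76 mm by 85 mm) begins 54 mm behind the grasp point. The pads swing forward as they close: fully open they stand 13 mm farther back than shut.
Start: joints at [0.105, 0.507, -0.238, 1.5, 0.126, 1.149, -0.155], TCP at [0.625, -0, 0.209] pointing down, gripper open.
Joint ranges: [-3.08, 3.08], [-0.24, 2.05], [-1.43, 1.35], [0, 2.5], [-1.52, 4.66], [0.17, 1.96], [-2.89, 2.89]. Speed limits (rad/s): [2.39, 2.39, 3.14, 3.14, 3.14, 3.14, 3.14].

## Interface

Orientations are given as [roll, pitch, yaw] about the fixed x, y, z axes, in that order (R = Rz(yaw) Ry(pitch) Rx(roll)).
In Python, from station import get_state, optics, sign_off, r gives the robot as it stands.
- The arm moves only by the tool send_rows, never from a script. Its argument "targets" is a list of rows, each an object with "twist": the turn, a rotation vector about the world's x, y, z in rad, a list of three; "slide": the shift along the world's x, y, z in mm, a list of three; "claw": the closure in counts, from 0 (fully open) to 255 (shut). In form: [{"twist": [ax, ay, az], "slide": [tx, ty, tz], "claw": claw}, ...]. A call has 1 to 20 rows; each row is the pose to reach, as a shift and turn from the pose commanded when the call began; what a row does not reach only later rows make up. A row lasts 1/10 s, in which the tool goes at most 50 mm and 8.59 degrees, less where a joint would pass 70% of its speed; a pose out of reach is approached as far as the arm can. A call with a gripper value outside its range is refused whole. The fingers move at their own pace and stop on an object; "force" is the grip in N (left out, the last holds). Time passes only in rows, so rows that repeat a pose let the fingers close. It gives the time, the measured TCP pose, the force, the opening and the grip force at its end, in the units of the state.
- get_state(): the state, without advancing time (a new reading comes with each control period).
- optics.camera(name): name is "scene" or "side" or "wrist"; returns a dict with "pixels" (420x560x3 uint8, red, green, blue), "z_map" (420x560 float32, m along the optical axis (not along the pixel's ray), 0 where there is no reading), "K" (3x3 intrinsics, pixels), "position" and "rotation" of the camera in the world; the wrist camera has in their place "tool_from_camera" (4x4, takes a point from camera to tool coordinates, whose origin is the TCP and whose axes are the flange's). Camera axes: x right, y down, z forward; pixel columns grow to the right and rows downward; lengths in m; the calibration is good to about 2 mm. A picture is of the moment at which its call begins: read the wrist's pose just before it.
- sign_off(): hands the job in; it is judged then, once.
The state is a dict: "clock": time; "joint_positions": joint angles; "joint_velocities": joint speeds; "joint_efforts": joint torques, N m; "ee_pos": TCP position; "orientation": TCP orientation; "ft_force": force on the tool from outside, world axes, zero at the start; "ft_torque": the same for the moment, N m; "gripper_width": opening from 0.0 (shut) to 1.0 (fully open); "grip_force": force on a finger pad.
Only numpy, scipy, OpenCV 4.12 (cv2) and the standard library are available. Lean on these libraries where they do the work, as an engineer would, in place of code of your own. Each camera call takes 0.05 s, during which the arm holds its last target. There are 200 camera calls.

## Task

Weigh the specimen: slide the tray with the rock in it off the loading stand, across the open gap and onto the pan of the balance, without lifting it and without letting it dip into the gap. Leave it near the middle of the pan and roughly square to it, with the rock still in it, and let go.

Things in the scene. Friction and masses are not known exactly. Their poses are not given: they have to be found in the camera images.
- tray_mid (a point): centre, half-way up, of the open card specimen tray, the one that stands on the loading stand with a rock in it (other trays lie about the table: leave them). 95 mm along its own x, 68 mm along its own y, 22 mm high, so this point is 11 mm above its underside; walls and floor 2 mm thick; about 33 g, 100 g with the rock. At the start its long x axis points, either way round and within 0.2 rad, across the gap
- rock_mid (a point): middle of the loose grey rock (about 34 x 50 x 22 mm) that lies on the tray's floor, its long side across the tray; this point is 11 mm above the tray's inner floor
- stand_top (a point): middle of the top surface of the fixed loading stand, a low bench of folded aluminium sheet, top 58 mm above the table: 130 mm along its x (away from the robot), 160 mm along its y (towards the pan or away from it), flat and without any upstand; the two ends are rolled edges of 4 mm radius. The balance stands at either its +y or its -y end
- pan (a point): middle of the top surface of the balance's fixed steel pan, 56 mm above the table (2 mm lower than the stand): 130 mm along its x, 150 mm along its y, flat, no upstand, ends rolled to 4 mm radius. Its axes are parallel to the stand's. It lies in line with the stand along y with an open gap of 24 to 32 mm between their facing ends. The balance's white housing with a sloping display lies below the pan and shows on the robot's side of it, lower than the pan

How it is judged:
At the end, for the whole second after the job is handed in: the tray lies flat on the pan, its centre within 26 mm of the pan's middle both ways, its long side within 0.2 rad of the pan's y axis, and the rock is still lying in it (x of tray_mid in the frame of pan between -0.026 and 0.026 m and y of tray_mid in the frame of pan between -0.026 and 0.026 m and z of tray_mid in the frame of pan between 0.008 and 0.014 m and angle between the x axis of tray_mid and the y axis of pan, either way round below 0.2 rad and angle between tray_mid's own z axis and vertical below 0.05 rad and horizontal distance between rock_mid and tray_mid below 0.035 m and z of rock_mid in the frame of tray_mid below 0.012 m); the robot touches nothing.
It fails at once if the tray is lifted (its centre more than 8 mm higher than when it stands on the stand) (z of tray_mid in the frame of stand_top above 0.019 m).
It fails at once if the tray dips into the gap or tips (more than 0.12 rad from level) (angle between tray_mid's own z axis and vertical above 0.12 rad).
It also fails if it takes over 40 s, if anything falls off the work surface, if the arm or the gripper's body presses on something with over 40 N, if the wrist force passes 120 N, or if a joint passes its speed limit or range.

## Working session

There is one attempt and no reset: what is moved stays moved. The work goes in short steps, Python scripts to look and compute and a tool call to move; the robot and the scene stay as the last step left them, time stands still between calls to the robot, and variables do not carry over. Pictures are saved under pics/ and viewed, at most 10 in all, crops included, and the job is handed in when it is done.

Besides the shell and the picture viewer there is one more tool, called after "Call:" in YAML: its name, and indented under it one key for each argument. send_rows: Moves the arm, as the interface text tells. Its arguments: {"type":"object","properties":{"targets":{"type":"array"},"force":{"type":"number"}},"required":["targets"]}

```bash
mkdir -p pics
cat > h.py <<'E'
import numpy as np, cv2
from station import get_state, optics, sign_off, r
def snap(n,f):
    s=get_state(); c=optics.camera(n); cv2.imwrite(f'pics/{f}.png',c['pixels'][:,:,::-1])
    if n=='wrist':
        from scipy.spatial.transform import Rotation as R
        T=np.eye(4);o=np.array(s['orientation']);T[:3,:3]=(R.from_euler('xyz',o) if o.size==3 else R.from_quat(o)).as_matrix();T[:3,3]=s['ee_pos'];T=T@np.array(c['tool_from_camera'])
        P,Q=T[:3,3],T[:3,:3]
    else: P,Q=np.array(c['position']),np.array(c['rotation'])
    np.savez(f'pics/{f}.npz',z=c['z_map'],K=c['K'],P=P,Q=Q); return c
def cloud(f):
    d=np.load(f'pics/{f}.npz');z=d['z'];v,u=np.mgrid[:z.shape[0],:z.shape[1]]
    p=np.stack([u,v,np.ones_like(u)],-1)@np.linalg.inv(d['K']).T*z[...,None]
    w=p@d['Q'].T+d['P'];w[z==0]=np.nan;return w
E
python3 - <<'E'
from h import *
s=get_state();print({k:s[k] for k in('clock','ee_pos','orientation','gripper_width')})
for n in('scene','wrist'):
    c=snap(n,n+'0');d=np.load(f'pics/{n}0.npz');print(n,d['P'],d['Q'].round(2).tolist())
E
```

```text
{'clock': 0.0, 'ee_pos': array([ 6.24461213e-01, -6.63078717e-05,  2.07933962e-01]), 'orientation': array([-3.13983409e+00,  4.05392431e-05,  1.57087019e+00]), 'gripper_width': 1.0051118603813582}
scene [0.17631598 0.55725813 0.65061937] [-2.25, 0.02, -2.67]
wrist [0.62439741 0.07643396 0.37355186] [[1.0, 0.0, -0.0], [0.0, -0.95, -0.3], [-0.0, 0.3, -0.95]]
```

View pics/scene0.png

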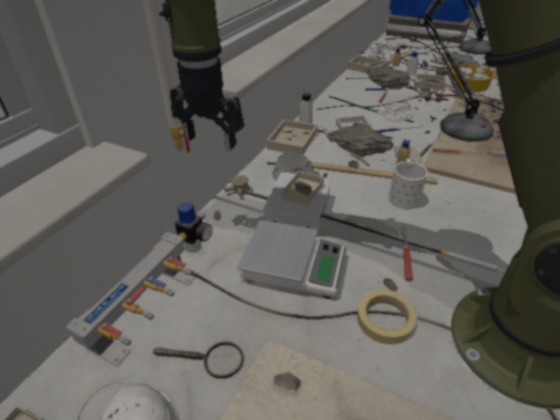

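View pics/wrist0.png

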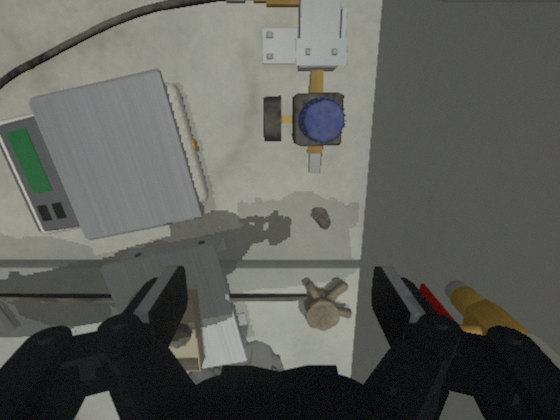

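The scene view shows the pan at (280,250), with the tray and rock at (303,186) on the stand behind it. In the wrist view the pan has corners near (32,100), (158,70), (203,217) and (92,238). The stand is below it, and the tray at (190,335) is partly hidden by a finger.

```bash
sed -i "s/else: P,Q=.*/else:\n        from scipy.spatial.transform import Rotation as R\n        P=np.array(c['position']);q=np.array(c['rotation']);Q=q if q.ndim==2 else R.from_euler('xyz',q).as_matrix()/" h.py
python3 - <<'E'
from h import *
for n in('scene','side'): snap(n,n+'1')
def rect(m,t):
    if len(m)<20: print(t,len(m));return
    r_=cv2.minAreaRect((m[:,:2]*1000).astype(np.float32));print(t,len(m),'c',np.round(r_[0],1),'sz',np.round(r_[1],1),'ang',round(r_[2],2),'z',np.median(m[:,2]).round(4))
for f in('wrist0','scene1','side1'):
    w=cloud(f);z=w[...,2]
    x,y=w[...,0],w[...,1]
    box=(x>.35)&(x<.7)&(y>-.3)&(y<.3)
    for lo,hi,t in((.048,.063,'plates'),(.070,.09,'tray+')):
        m=(box&(z>lo)&(z<hi)).astype(np.uint8)
        m=cv2.morphologyEx(m,cv2.MORPH_OPEN,np.ones((2,2))) 
        n,l,st,_=cv2.connectedComponentsWithStats(m,connectivity=4)
        for i in range(1,n):
            if st[i,4]>60: rect(w[l==i],f+' '+t+str(st[i,:4]))
b=cv2.imread('pics/side1.png');a=cv2.imread('pics/scene1.png')[140:300,220:360]
cv2.imwrite('pics/v1.png',np.hstack([cv2.resize(b,(400,300)),cv2.resize(a,(343,300))[:,:343]]))
E
```

```text
wrist0 plates[155   0  57  11] 407 c [534.5 170.4] sz [61.4 17.4] ang 5.92 z nan
wrist0 plates[ 29  70 174 171] 19587 c [nan nan] sz [nan  0.] ang nan z nan
wrist0 plates[102 244 146 125] 6764 c [ 498.5 -104.3] sz [287.8 140.7] ang 72.01 z nan
wrist0 plates[169 302  30  58] 628 c [ 522.1 -168.7] sz [95.6 28.9] ang 63.75 z nan
wrist0 tray+[296   0  52  69] 3265 c [666.1 146.1] sz [59.1 69.8] ang 4.31 z nan
wrist0 tray+[264  96  18  18] 294 c [618.2  82. ] sz [15.2 17.1] ang 0.19 z nan
wrist0 tray+[282 116  11   8] 88 c [631.9  66.2] sz [10.7  9.1] ang 0.36 z 0.0737
wrist0 tray+[264 122  18  20] 275 c [616.7  53.8] sz [18.4 24.5] ang 0.18 z 0.0861
wrist0 tray+[308 146  15  28] 342 c [663.9  24.7] sz [12.5 44.3] ang 18.42 z nan
wrist0 tray+[183 295  20  77] 443 c [ 520.3 -204.4] sz [179.5  27.7] ang 77.88 z nan
wrist0 tray+[171 327  21  22] 287 c [ 506.9 -178. ] sz [40.3 16.4] ang 55.49 z nan
scene1 plates[264 174  68  48] 1476 c [nan nan] sz [0. 0.] ang 0.0 z nan
scene1 plates[298 178  23  11] 108 c [ 487.4 -199.1] sz [31.2 83.8] ang 52.98 z nan
scene1 plates[288 184  23  16] 130 c [ 5
[... 1015 characters left out ...]
5.8] sz [127.5  47.8] ang 71.54 z 0.05
side1 plates[226 186  89  55] 2906 c [484.6  44.4] sz [209.2 140.6] ang 25.5 z nan
side1 plates[342 187  15  10] 86 c [645.6  48.8] sz [21.9 39.5] ang 46.95 z 0.0538
side1 plates[263 230 111  79] 3002 c [ 525.3 -139.1] sz [174.9 181.6] ang 11.67 z nan
side1 plates[292 246  46  34] 678 c [ 500.9 -163.7] sz [63.8 97.2] ang 0.89 z nan
side1 tray+[314 134  33  39] 572 c [699.5 319. ] sz [514.8  82.4] ang 67.9 z nan
side1 tray+[330 173  37  21] 386 c [702.5 148.2] sz [265.1  72. ] ang 56.22 z 0.078
side1 tray+[287 238  58  47] 606 c [ 505.1 -155.3] sz [ 81.2 116.6] ang 0.9 z nan
side1 tray+[302 256  28  12] 255 c [ 508.1 -171.1] sz [50.8 25.8] ang 8.37 z nan
```

View pics/v1.png

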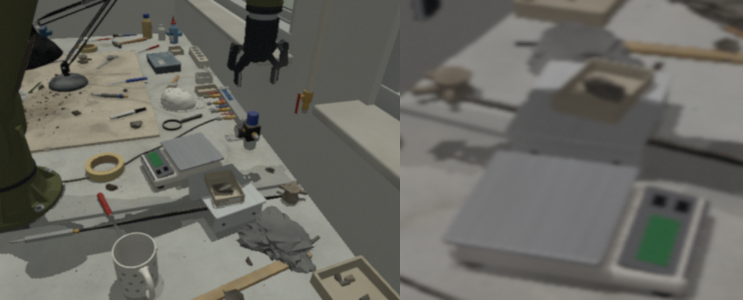

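The tray is on the stand at about (0.50, -0.16), and the pan lies on the +y side. I'll move back and up for a clear wrist view of both. The arm will push the tray from its -y end with two spread fingertips.

Call:
send_rows:
  targets:
    - {"twist":[0,0,0],"slide":[-35,-50,20],"claw":0}
    - {"twist":[0,0,0],"slide":[-70,-100,40],"claw":0}
    - {"twist":[0,0,0],"slide":[-100,-150,60],"claw":0}
    - {"twist":[0,0,0],"slide":[-130,-190,80],"claw":0}
    - {"twist":[0,0,0],"slide":[-130,-210,90],"claw":0}
    - {"twist":[0,0,0],"slide":[-130,-210,90],"claw":0}
    - {"twist":[0,0,0],"slide":[-130,-210,90],"claw":0}
    - {"twist":[0,0,0],"slide":[-130,-210,90],"claw":0}

```text
clock: 1.0
ee_pos: [0.4953, -0.2088, 0.2983]
orientation: [-3.141, -0.001, 1.572]
ft_force: [1.4, 0.4, -0.2]
gripper_width: 0.994
grip_force: 0.0
```

Run:
```python
from h import *
c=snap('wrist','wrist2');d=np.load('pics/wrist2.npz');print(d['P'],d['Q'].round(3).tolist(),d['K'].round(1).tolist())
cv2.imwrite('pics/v2.png',cv2.resize(c['pixels'][:,:,::-1],(784,588)))
```

```text
[ 0.49496337 -0.1324909   0.46397751] [[1.0, 0.002, -0.0], [0.002, -0.955, -0.297], [-0.001, 0.297, -0.955]] [[318.1, 0.0, 278.9], [0.0, 318.1, 208.9], [0.0, 0.0, 1.0]]
```

View pics/v2.png

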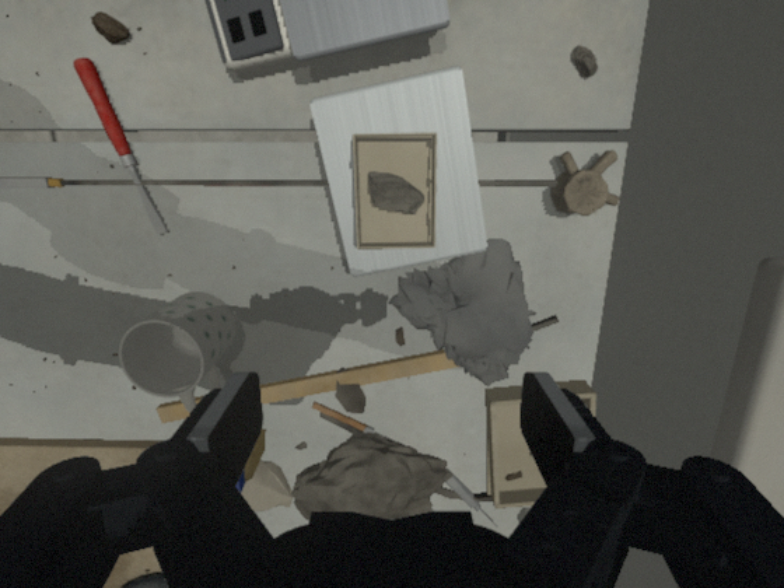

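The stand corners are at (312,101), (463,69), (486,246) and (355,273). The tray rim corners are at (353,134), (436,133), (435,246) and (355,248). The near end of the pan runs from (298,55) to (447,22). A low rock pile stands beyond the stand's -y end.

Run:
```python
from h import *
def pr(f,px,z,s=1.4):
    d=np.load(f'pics/{f}.npz');p=(np.c_[np.array(px,float)/s,np.ones(len(px))])@np.linalg.inv(d['K']).T@d['Q'].T
    return d['P']+p*((z-d['P'][2])/p[:,2])[:,None]
def show(n,c):
    c=c[:,:2];e=np.linalg.norm(np.roll(c,-1,0)-c,axis=1)
    v=(c[2]+c[3]-c[0]-c[1]);print(n,'corners',(c*1000).round().tolist(),'mid',(c.mean(0)*1000).round(1),'edges',(e*1000).round(),'axis dir from +y',round(np.arctan2(-v[0]*-1,-v[1]),3))
show('stand',pr('wrist2',[(312,101),(463,69),(486,246),(355,273)],.058))
show('tray',pr('wrist2',[(353,134),(436,133),(435,246),(355,248)],.080))
show('pan',pr('wrist0',[(32,100),(158,70),(203,217),(92,238)],.056,1))
print('pan near',(pr('wrist2',[(298,55),(447,22)],.056)*1000).round())
w=cloud('wrist2')
for n,(u,v),k in(('stand',(325,110),3),('stand',(460,90),3),('stand',(460,220),3),('pan',(370,20),3),('trayfloor',(395,155),2),('rock',(395,192),2),('pile',(490,260),5),('pile',(440,290),5),('pile',(480,330),8),('holder',(585,190),8)):
    a,b=int(u/1.4),int(v/1.4);print(n,(np.nanmedian(w[b-k:b+k+1,a-k:a+k+1].reshape(-1,3),0)*1000).round(1))
w0=cloud('wrist0');print('pan0',(np.nanmedian(w0[140:170,90:150].reshape(-1,3),0)*1000).round(1))
```

```text
stand corners [[428.0, -90.0], [554.0, -66.0], [583.0, -214.0], [461.0, -240.0]] mid [ 506.9 -152.3] edges [128. 151. 124. 153.] axis dir from +y 0.204
tray corners [[464.0, -117.0], [532.0, -116.0], [534.0, -209.0], [464.0, -211.0]] mid [ 498.3 -163.6] edges [67. 93. 70. 94.] axis dir from +y 0.009
pan corners [[390.0, 85.0], [512.0, 111.0], [544.0, -32.0], [422.0, -56.0]] mid [467.   26.9] edges [125. 146. 124. 144.] axis dir from +y 0.221
pan near [[418. -55.  56.]
 [540. -31.  56.]]
stand [439.  -96.6  58.6]
stand [552.  -81.2  58.5]
stand [ 557.1 -189.7   58.3]
pan [477.7 -29.3  56.1]
trayfloor [ 498.4 -132.7   60.4]
rock [ 498.4 -163.2   79.4]
pile [ 592.5 -231.1   36.2]
pile [ 545.1 -265.5   27.5]
pile [ 584.5 -302.3   43.2]
holder [ 676.8 -163.8   35.5]
pan0 [465.4  33.5  56.5]
```

The measurements agree with the stated sizes. The pan's middle is at about (467, 27) mm with its axis turned +0.215. The tray is at (498, -164) with yaw near 0. I'll go behind the tray with the fingers about 35 mm apart.

Call:
send_rows:
  targets:
    - {"twist":[0,0,0],"slide":[2,-28,-40],"claw":150}
    - {"twist":[0,0,0],"slide":[4,-30,-85],"claw":150}
    - {"twist":[0,0,0],"slide":[4,-30,-130],"claw":150}
    - {"twist":[0,0,0],"slide":[4,-30,-170],"claw":150}
    - {"twist":[0,0,0],"slide":[4,-30,-190],"claw":150}
    - {"twist":[0,0,0],"slide":[4,-30,-190],"claw":150}
    - {"twist":[0,0,0],"slide":[4,-30,-190],"claw":150}

```text
clock: 1.75
ee_pos: [0.4998, -0.2385, 0.1087]
orientation: [-3.141, -0.001, 1.573]
ft_force: [1.0, 0.2, 0.6]
gripper_width: 0.411
grip_force: 0.0
```

Run:
```python
from h import *
print(r.tip_reach,get_state()['ee_pos'],get_state()['gripper_width'])
c=snap('wrist','wrist3');s=snap('side','side3')
cv2.imwrite('pics/v3.png',np.hstack([c['pixels'][:,:400,::-1],cv2.resize(s['pixels'][180:320,240:380,::-1],(400,420))]))
```

```text
0.017 [ 0.49976761 -0.23845889  0.10869052] 0.4114671058644365
```

View pics/v3.png

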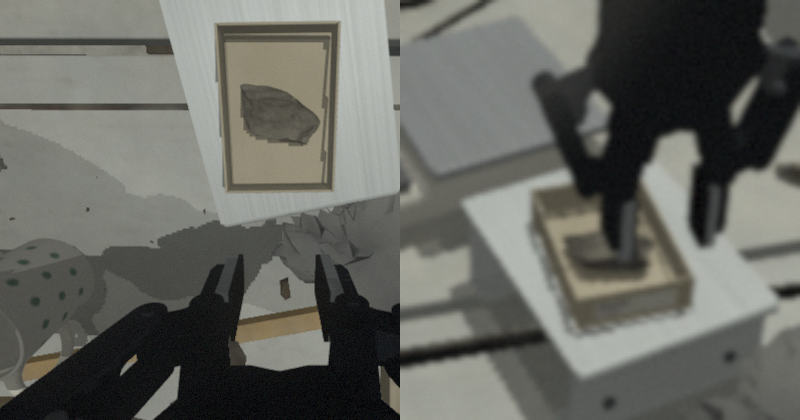

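In the wrist view the fingertips are at (240,258) and (320,258), centred on the tray, whose rear rim is at row 190. They stand behind it and clear of it. I'll go down with the tips about 7 mm above the stand and advance to contact.

Call:
send_rows:
  targets:
    - {"twist":[0,0,0],"slide":[0,0,-15],"claw":150}
    - {"twist":[0,0,0],"slide":[0,0,-27],"claw":150}
    - {"twist":[0,0,0],"slide":[0,0,-27],"claw":150}
    - {"twist":[0,0,0],"slide":[0,5,-27],"claw":150}
    - {"twist":[0,0,0],"slide":[0,10,-27],"claw":150}
    - {"twist":[0,0,0],"slide":[0,15,-27],"claw":150}
    - {"twist":[0,0,0],"slide":[0,20,-27],"claw":150}
    - {"twist":[0,0,0],"slide":[0,25,-27],"claw":150}
    - {"twist":[0,0,0],"slide":[0,30,-27],"claw":150}
    - {"twist":[0,0,0],"slide":[0,30,-27],"claw":150}

```text
clock: 2.85
ee_pos: [0.4991, -0.209, 0.0819]
orientation: [3.142, -0.0, 1.572]
ft_force: [0.6, -1.0, 0.1]
gripper_width: 0.409
grip_force: 0.0
```

Run:
```python
from h import *
print(get_state()['ee_pos'])
c=snap('wrist','wrist4');s=snap('side','side4')
cv2.imwrite('pics/v4.png',np.hstack([c['pixels'][:,100:500,::-1],cv2.resize(s['pixels'][180:320,240:380,::-1],(400,420))]))
```

```text
[ 0.49912378 -0.209       0.08186664]
```

View pics/v4.png

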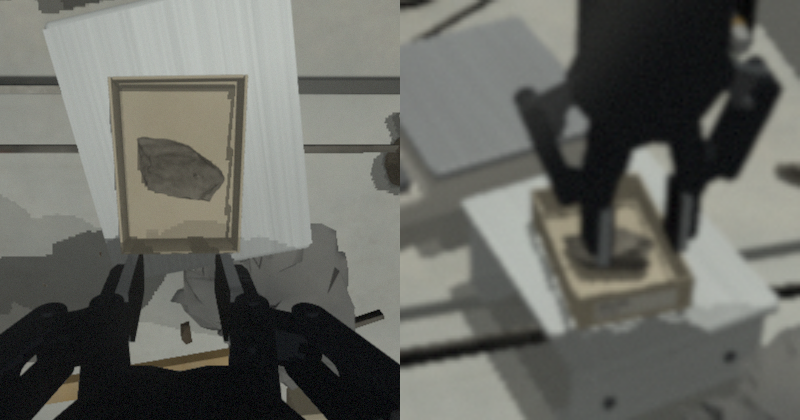

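The tray's rear rim is at row 245, against the fingertips. The tray sits square and the rock is in it. Now I'll push the first 80 mm while turning +0.215 rad.

Call:
send_rows:
  targets:
    - {"twist":[0,0,0.013],"slide":[0.7,5,0],"claw":150}
    - {"twist":[0,0,0.027],"slide":[1.4,10,0],"claw":150}
    - {"twist":[0,0,0.04],"slide":[2.1,15,0],"claw":150}
    - {"twist":[0,0,0.054],"slide":[2.7,20,0],"claw":150}
    - {"twist":[0,0,0.067],"slide":[3.1,25,0],"claw":150}
    - {"twist":[0,0,0.081],"slide":[3.5,30,0],"claw":150}
    - {"twist":[0,0,0.094],"slide":[3.8,35.2,0],"claw":150}
    - {"twist":[0,0,0.108],"slide":[4.1,40.3,0],"claw":150}
    - {"twist":[0,0,0.121],"slide":[4.3,45.4,0],"claw":150}
    - {"twist":[0,0,0.134],"slide":[4.5,50.5,0],"claw":150}
    - {"twist":[0,0,0.148],"slide":[4.6,55.5,0],"claw":150}
    - {"twist":[0,0,0.161],"slide":[4.6,60.6,0],"claw":150}
    - {"twist":[0,0,0.175],"slide":[4.5,65.7,0],"claw":150}
    - {"twist":[0,0,0.188],"slide":[4.3,70.8,0],"claw":150}
    - {"twist":[0,0,0.202],"slide":[4.1,75.8,0],"claw":150}
    - {"twist":[0,0,0.215],"slide":[3.9,80.8,0],"claw":150}
    - {"twist":[0,0,0.215],"slide":[3.9,80.8,0],"claw":150}

```text
clock: 4.65
ee_pos: [0.5029, -0.1283, 0.0818]
orientation: [3.142, -0.0, 1.787]
ft_force: [0.9, -0.4, 0.2]
gripper_width: 0.405
grip_force: 0.0
```

Run:
```python
from h import *
print(get_state()['ee_pos'])
c=snap('wrist','wrist5')
cv2.imwrite('pics/v5.png',cv2.resize(c['pixels'][:,:,::-1],(784,588)))
```

```text
[ 0.50290617 -0.12827789  0.08178236]
```

View pics/v5.png

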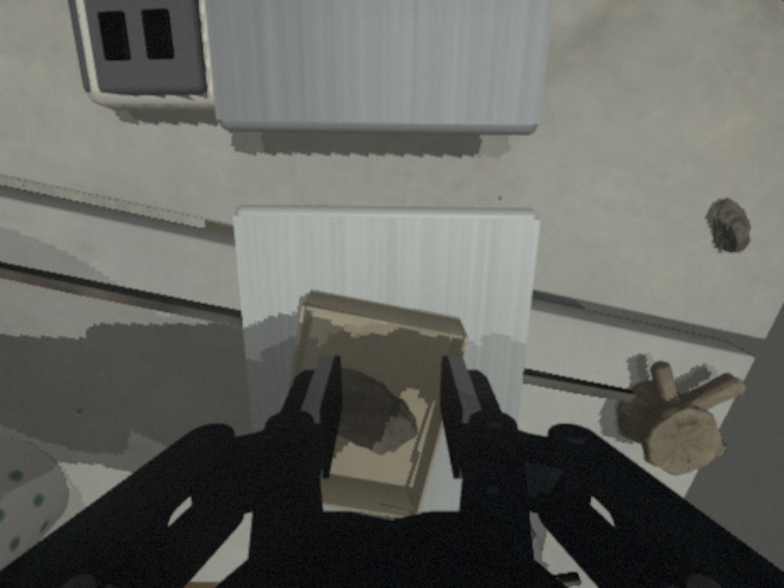

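The tray has not moved. It still lies at its old yaw, and the fingers now appear above it, at (335,360) and (450,360). So the tips stand higher than stated, and I'll check them with the depth map.

Run:
```python
from h import *
w=cloud('wrist5');s=snap('side','side5');t=cloud('side5')
print(get_state()['ft_force'])
for u,v in((330,362),(320,380),(335,400),(335,470),(450,362),(460,380),(380,310),(380,400),(390,500),(270,250),(380,100)):
    a,b=int(u/1.4),int(v/1.4);print((u,v),(w[b,a]*1000).round(1))
# tray rim
m=np.isfinite(w[...,2])&(np.abs(w[...,2]-.079)<.003)&(w[...,1]<-.05);m[:,:200]=0
p=w[m];print(len(p),p.min(0),p.max(0))
cv2.imwrite('pics/v6.png',cv2.resize(s['pixels'][150:300,240:400,::-1],(640,600)))
```

```text
[-0.45546206 -1.19600713 -0.94088164]
(330, 362) [ 480.4 -121.6  114.5]
(320, 380) [ 479.1 -122.   126.8]
(335, 400) [ 484.8 -130.3  122.3]
(335, 470) [ 491.3 -207.8   59.9]
(450, 362) [ 519.  -112.9  114.8]
(460, 380) [ 520.5 -112.9  126.7]
(380, 310) [ 495.1 -116.2   69.5]
(380, 400) [ 503.6 -155.3   74.6]
(390, 500) [ 519.9 -209.4   72.3]
(270, 250) [ 443.4 -103.5   58.7]
(380, 100) [477.4 -34.7  57. ]
2830 [ 0.46337804 -0.21157492  0.07600048] [ 0.53343713 -0.11527287  0.0819969 ]
```

View pics/v6.png

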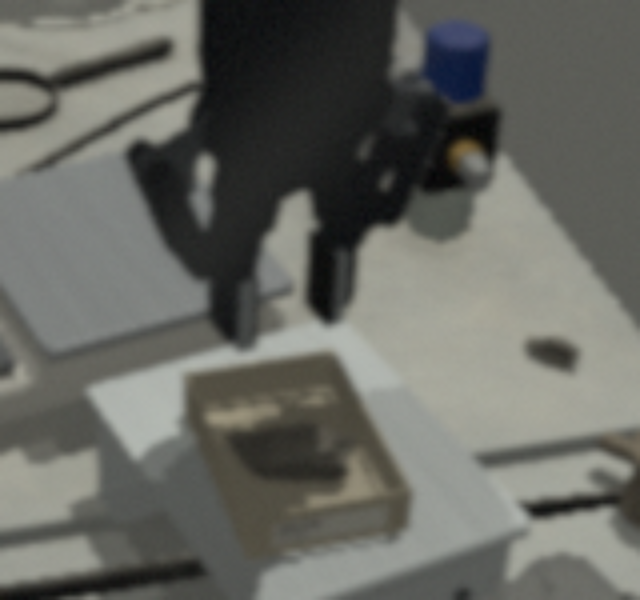

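The side view shows the fingertips at (240,340) and (333,318), hovering clear above the tray. I'll measure their height from the side camera's depth.

Run:
```python
from h import *
t=cloud('side5')
for c in (298,300,302,321,323):
    print(c,[(v,*(t[v,c]*1000).round().tolist()) for v in range(220,238,2)])
w=cloud('wrist5');m=(w[...,2]>.085)&(w[...,1]<-.09);
for lo,hi in((150,260),(300,360)):
    q=w[:,lo:hi][m[:,lo:hi]];print('wrist finger min z pct',np.percentile(q[:,2],[0,1,5,20]))
```

```text
298 [(220, 478.0, -141.0, 141.0), (222, 478.0, -140.0, 137.0), (224, 478.0, -141.0, 133.0), (226, 479.0, -140.0, 128.0), (228, 478.0, -141.0, 125.0), (230, 479.0, -140.0, 121.0), (232, 479.0, -140.0, 116.0), (234, 479.0, -139.0, 112.0), (236, 481.0, -136.0, 105.0)]
300 [(220, 480.0, -145.0, 143.0), (222, 482.0, -139.0, 135.0), (224, 482.0, -140.0, 132.0), (226, 481.0, -142.0, 129.0), (228, 481.0, -142.0, 126.0), (230, 481.0, -143.0, 122.0), (232, 482.0, -141.0, 116.0), (234, 482.0, -142.0, 114.0), (236, 482.0, -143.0, 110.0)]
302 [(220, 484.0, -143.0, 141.0), (222, 484.0, -143.0, 138.0), (224, 484.0, -144.0, 134.0), (226, 484.0, -144.0, 130.0), (228, 485.0, -142.0, 125.0), (230, 485.0, -142.0, 121.0), (232, 485.0, -143.0, 117.0), (234, 486.0, -141.0, 112.0), (236, 485.0, -144.0, 110.0)]
321 [(220, 522.0, -127.0, 125.0), (222, 522.0, -129.0, 122.0), (224, 521.0, -131.0, 119.0), (226, 522.0, -130.0, 114.0), (228, 522.0, -129.0, 109.0), (230, 522.0, -131.0, 107.0), (232, 543.0, -75.0, 58.0), (234, 541.0, -81.0, 58.0), (236, 540.0, -85.0, 57.0)]
323 [(220, 523.0, -135.0, 130.0), (222, 523.0, -135.0, 126.0), (224, 523.0, -135.0, 122.0), (226, 523.0, -136.0, 118.0), (228, nan, nan, nan), (230, 523.0, -136.0, 110.0), (232, 547.0, -74.0, 57.0), (234, 546.0, -80.0, 56.0), (236, 544.0, -85.0, 56.0)]
wrist finger min z pct [0.10541414 0.11306273 0.12494472 0.15255215]
wrist finger min z pct [0.10488191 0.11146507 0.1194231  0.14187028]
```

Both cameras put the fingertips at z ≈ 0.105 with the TCP reported at 0.082. The tips are therefore about 23 mm behind the reported TCP, not 17 mm ahead, and they passed clean over the tray. I'll use the measured offset from here: back out behind the tray, lower, and verify.

Call:
send_rows:
  targets:
    - {"twist":[0,0,-0.07],"slide":[-1,-30,5],"claw":150}
    - {"twist":[0,0,-0.14],"slide":[-3,-60,5],"claw":150}
    - {"twist":[0,0,-0.215],"slide":[-4,-90,5],"claw":150}
    - {"twist":[0,0,-0.215],"slide":[-4,-106,5],"claw":150}
    - {"twist":[0,0,-0.215],"slide":[-4,-106,0],"claw":150}
    - {"twist":[0,0,-0.215],"slide":[-4,-106,-12],"claw":150}
    - {"twist":[0,0,-0.215],"slide":[-4,-106,-24],"claw":150}
    - {"twist":[0,0,-0.215],"slide":[-4,-106,-36],"claw":150}
    - {"twist":[0,0,-0.215],"slide":[-4,-106,-36],"claw":150}
    - {"twist":[0,0,-0.215],"slide":[-4,-106,-36],"claw":150}

```text
clock: 5.75
ee_pos: [0.4987, -0.2344, 0.0452]
orientation: [-3.14, -0.001, 1.572]
ft_force: [0.2, 0.2, 0.1]
gripper_width: 0.411
grip_force: 0.0
```

Run:
```python
from h import *
s=get_state();print(s['ee_pos'],s['ft_force'])
c=snap('wrist','wrist7');d=snap('side','side7')
w=cloud('wrist7');t=cloud('side7')
m=(w[...,2]>.062)&(w[...,1]<-.213)&(w[...,1]>-.26)
for lo,hi in((170,275),(285,400)):
    q=w[:,lo:hi][m[:,lo:hi]];print('wrist finger minz',np.percentile(q[:,2],[0,1,5]),'ymax',np.percentile(q[:,1],99),'x',np.percentile(q[q[:,2]<.1][:,0],[2,98]))
cv2.imwrite('pics/v7.png',np.hstack([c['pixels'][:,100:500,::-1],cv2.resize(d['pixels'][180:320,240:380,::-1],(400,420))]))
```

```text
[ 0.4987319  -0.23442786  0.04520718] [0.15203346 0.20301938 0.06826439]
wrist finger minz [0.06915457 0.07612749 0.08730872] ymax -0.2141475483856144 x [0.46743046 0.48078006]
wrist finger minz [0.06859697 0.07647264 0.0883056 ] ymax -0.21414932267424808 x [0.51568729 0.52901588]
```

View pics/v7.png

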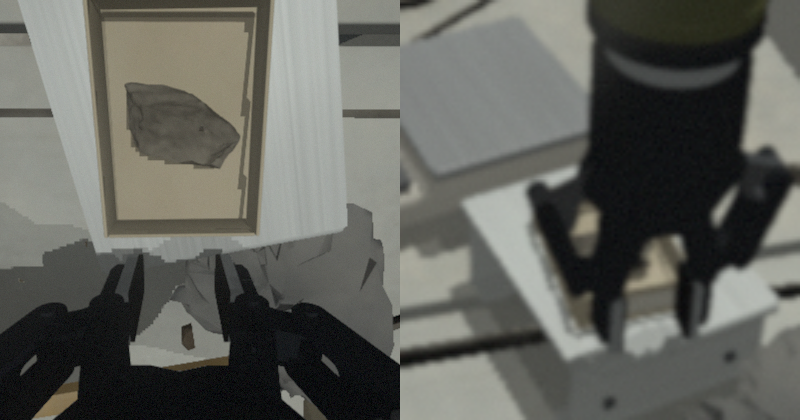

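The tips are now at z ≈ 0.068, behind the tray's rear wall at row 235. They span x 467–529 mm, inside the tray's width of 464–534 mm. I'll lower 3 mm, make contact and push the first 40 mm of the arc.

Call:
send_rows:
  targets:
    - {"twist":[0,0,0],"slide":[0,3,-3],"claw":150}
    - {"twist":[0,0,0],"slide":[0,8,-3],"claw":150}
    - {"twist":[0,0,0],"slide":[0,13,-3],"claw":150}
    - {"twist":[0,0,0.013],"slide":[0.7,17,-3],"claw":150}
    - {"twist":[0,0,0.027],"slide":[1.4,22,-3],"claw":150}
    - {"twist":[0,0,0.04],"slide":[2.1,27,-3],"claw":150}
    - {"twist":[0,0,0.054],"slide":[2.7,32,-3],"claw":150}
    - {"twist":[0,0,0.067],"slide":[3.1,37,-3],"claw":150}
    - {"twist":[0,0,0.081],"slide":[3.5,42,-3],"claw":150}
    - {"twist":[0,0,0.094],"slide":[3.8,47.2,-3],"claw":150}
    - {"twist":[0,0,0.108],"slide":[4.1,52.3,-3],"claw":150}
    - {"twist":[0,0,0.108],"slide":[4.1,52.3,-3],"claw":150}

```text
clock: 7.05
ee_pos: [0.503, -0.1817, 0.0428]
orientation: [-3.141, -0.001, 1.681]
ft_force: [0.1, -0.8, 1.7]
gripper_width: 0.41
grip_force: 0.0
```

```bash
cat >> h.py <<'E'
def tray(f):
    w=cloud(f);z=w[...,2];m=(z>.074)&(z<.0835)&(w[...,0]>.4)&(w[...,0]<.6)
    s=get_state();h=np.array([-np.sin(s['orientation'][2]-np.pi/2),np.cos(s['orientation'][2]-np.pi/2)])
    fwd=(w[...,:2]-s['ee_pos'][:2])@h; m&=(fwd>13)if 0 else (fwd>.013)
    p=w[m][:,:2]*1000; R=cv2.minAreaRect(p.astype(np.float32)); print('tray/rock pts',len(p),R,'fwd extent',fwd[m].min(),fwd[m].max())
    k=m&(fwd>np.nanpercentile(fwd[m],99.9)-.006); q=w[k][:,:2]*1000
    print('front wall fit yaw',np.arctan(np.polyfit(q[:,0],q[:,1],1)[0]),'x',q[:,0].min(),q[:,0].max(),'y',np.median(q[:,1]))
E
python3 - <<'E'
from h import *
print(get_state()['ee_pos'],get_state()['ft_force']);snap('wrist','wrist8');tray('wrist8')
E
```

```text
[ 0.50303223 -0.18169468  0.04275042] [ 0.08988084 -0.76019108  1.72015847]
tray/rock pts 10995 ((496.8072204589844, -122.16490173339844), (68.86144256591797, 94.55936431884766), 6.357587814331055) fwd extent 0.013004745868512179 0.10757994336047841
front wall fit yaw 0.11129036122273596 x 457.49766157207677 526.1127339578688 y -76.77762599902675
```

The tray follows the fingers exactly: centre (497, -122), yaw 0.111, level. I'll continue the arc and then push straight across the gap.

Call:
send_rows:
  targets:
    - {"twist":[0,0,0.013],"slide":[0.2,5,0],"claw":150}
    - {"twist":[0,0,0.027],"slide":[0.4,10.1,0],"claw":150}
    - {"twist":[0,0,0.04],"slide":[0.5,15.2,0],"claw":150}
    - {"twist":[0,0,0.054],"slide":[0.5,20.3,0],"claw":150}
    - {"twist":[0,0,0.067],"slide":[0.4,25.4,0],"claw":150}
    - {"twist":[0,0,0.081],"slide":[0.2,30.5,0],"claw":150}
    - {"twist":[0,0,0.094],"slide":[0,35.5,0],"claw":150}
    - {"twist":[0,0,0.107],"slide":[-0.2,40.5,0],"claw":150}
    - {"twist":[0,0,0.107],"slide":[-1.3,45.4,0],"claw":150}
    - {"twist":[0,0,0.107],"slide":[-2.3,50.3,0],"claw":150}
    - {"twist":[0,0,0.107],"slide":[-3.4,55.2,0],"claw":150}
    - {"twist":[0,0,0.107],"slide":[-4.5,60,0],"claw":150}
    - {"twist":[0,0,0.107],"slide":[-4.5,60,0],"claw":150}

```text
clock: 8.4
ee_pos: [0.4983, -0.1219, 0.0428]
orientation: [-3.141, -0.0, 1.787]
ft_force: [0.8, 0.2, -0.6]
gripper_width: 0.41
grip_force: 0.0
```

Run:
```python
from h import *
print(get_state()['ee_pos'],get_state()['ft_force']);snap('wrist','wrist9');tray('wrist9')
```

```text
[ 0.49832658 -0.12192858  0.0428076 ] [ 0.84711111  0.19698501 -0.57989155]
tray/rock pts 10776 ((486.04022216796875, -63.139732360839844), (69.12104797363281, 94.85987854003906), 12.31119441986084) fwd extent 0.013002530449031331 0.10784463755203472
front wall fit yaw 0.21538906059796895 x 442.6936295864282 510.4699924219395 y -18.154997789476546
```

The tray is at (486, -63) with yaw 0.215 and its front on the pan. The straight distance remaining is about 92 mm.

Call:
send_rows:
  targets:
    - {"twist":[0,0,0],"slide":[-1,5,0],"claw":150}
    - {"twist":[0,0,0],"slide":[-2.1,10,0],"claw":150}
    - {"twist":[0,0,0],"slide":[-3.2,15,0],"claw":150}
    - {"twist":[0,0,0],"slide":[-4.3,20,0],"claw":150}
    - {"twist":[0,0,0],"slide":[-5.4,25,0],"claw":150}
    - {"twist":[0,0,0],"slide":[-6.5,30,0],"claw":150}
    - {"twist":[0,0,0],"slide":[-7.6,35,0],"claw":150}
    - {"twist":[0,0,0],"slide":[-8.7,40,0],"claw":150}
    - {"twist":[0,0,0],"slide":[-9.8,45,0],"claw":150}
    - {"twist":[0,0,0],"slide":[-10.9,50,0],"claw":150}
    - {"twist":[0,0,0],"slide":[-12,55,0],"claw":150}
    - {"twist":[0,0,0],"slide":[-13.1,60,0],"claw":150}
    - {"twist":[0,0,0],"slide":[-14.2,65,0],"claw":150}
    - {"twist":[0,0,0],"slide":[-15.3,70,0],"claw":150}
    - {"twist":[0,0,0],"slide":[-16.4,75,0],"claw":150}
    - {"twist":[0,0,0],"slide":[-17.5,80,0],"claw":150}
    - {"twist":[0,0,0],"slide":[-18.5,85,0],"claw":150}
    - {"twist":[0,0,0],"slide":[-19.3,88,0],"claw":150}
    - {"twist":[0,0,0],"slide":[-19.6,90,0],"claw":150}
    - {"twist":[0,0,0],"slide":[-19.6,90,0],"claw":150}

```text
clock: 10.45
ee_pos: [0.4788, -0.0325, 0.0428]
orientation: [-3.141, -0.0, 1.786]
ft_force: [-0.0, -0.4, 0.1]
gripper_width: 0.409
grip_force: 0.0
```

Call:
send_rows:
  targets:
    - {"twist":[0,0,0],"slide":[1,-5,0],"claw":150}
    - {"twist":[0,0,0],"slide":[4,-17,2],"claw":150}
    - {"twist":[0,0,0],"slide":[6,-30,12],"claw":150}
    - {"twist":[0,0,0],"slide":[8,-40,40],"claw":150}
    - {"twist":[0,0,0],"slide":[10,-50,80],"claw":150}
    - {"twist":[0,0,0],"slide":[10,-50,120],"claw":150}
    - {"twist":[0,0,0],"slide":[10,-50,120],"claw":150}
    - {"twist":[0,0,0],"slide":[10,-50,120],"claw":150}

```text
clock: 11.25
ee_pos: [0.4894, -0.0843, 0.1637]
orientation: [3.14, 0.001, 1.784]
ft_force: [0.2, -0.9, -0.7]
gripper_width: 0.415
grip_force: 0.0
```

Run:
```python
from h import *
s=get_state();print(s['clock'],s['ee_pos'],s['ft_force']);c=snap('wrist','wrist10');tray('wrist10')
cv2.imwrite('pics/v10.png',cv2.resize(c['pixels'][:,:,::-1],(784,588)))
```

```text
11.25 [ 0.48938677 -0.08427781  0.16365649] [ 0.19277132 -0.90739087 -0.68518305]
tray/rock pts 2134 ((467.7329406738281, 20.543548583984375), (68.56809997558594, 83.94053649902344), 12.317946434020996) fwd extent 0.06455764185936023 0.14844102398886697
front wall fit yaw 0.2100134641372653 x 425.5405832593923 493.3117609840406 y 54.61298239006417
```

View pics/v10.png

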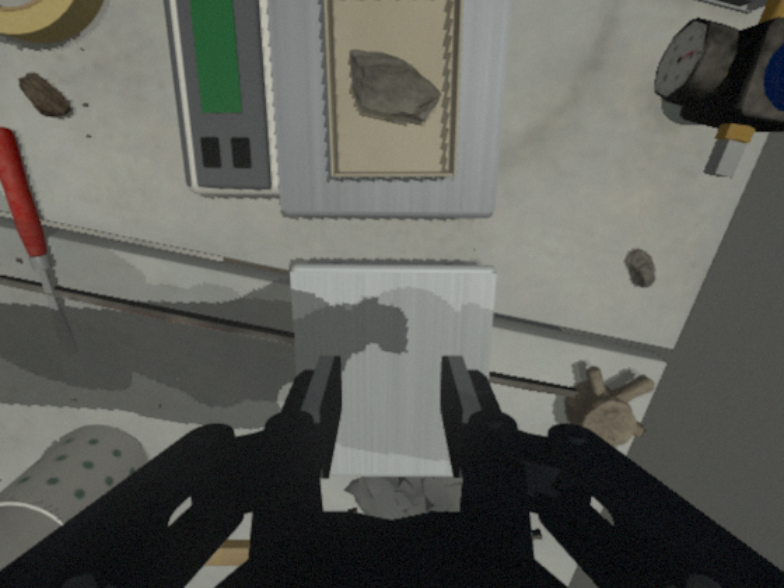

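The tray lies square on the pan with its rear rim at row 177 and the pan's end at row 215, a margin of about 25 mm against 27.5 mm nominal. The side margins are about even, the rock is inside at (395,85), and the robot is clear. I'm handing in.

```bash
python3 -c "
from station import sign_off
print(sign_off())"
```

```text
the job is handed in; nothing more can be done
None
```

I handed the job in at about 11.3 s: by my measurements the tray with the rock lies within about 2 mm of the pan's middle and square to it, with the gripper clear. The first push passed over the tray without touching it, because the fingertips measured about 23 mm behind the reported TCP instead of 17 mm ahead. `sign_off()` gave no verdict, so I have no confirmation of a pass.

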